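Turn the spare-parts carousel until the red-capped pump faces front

ROBOT

A 6-joint arm with a two-finger parallel gripper is mounted at the origin on the work surface. World frame = base frame: x ahead of the robot, y to its left, z up, the work surface at z = 0. Lengths are in m, angles in rad, forces in N, time in s.
With the tool pointing down it reaches from about 0.3 to 0.875 m from the base axis. Payload 6.4 kg.
Tool frame: the origin (TCP) lies at the very end of the fingers, on their centre line; the grasp point (between the pads) lies 19 mm behind it; y points along the fingers, x is the direction in which the jaws open and shut, and the axes are right-handed (so a half turn about y gives the same grasp; the last joint's range is limited). The gripper opens to 88 mm and grips with 3 to 60 N. Pads are 18 mm wide; open, the fingers measure 123 mm over their backs; the gripper's body (75 mm by 187 mm) begins 45 mm behind the grasp point.
Start: joints at [-1.508, 0.181, 1.607, -0, 1.354, -0.206], TCP at [0.153, -0.554, 0.239] pointing down, gripper open.
Joint ranges: [-2.99, 2.99], [-0.89, 2.07], [0.3, 2.58], [-1.14, 4.28], [0, 2.63], [-3.12, 3.12]. Speed limits (rad/s): [2.57, 2.57, 3.01, 3.14, 3.14, 3.14].

INTERFACE

Orientations are given as [roll, pitch, yaw] about the fixed x, y, z axes, in that order (R = Rz(yaw) Ry(pitch) Rx(roll)).
In Python, from plant import arm gives the robot as it stands.
- The arm moves only by the tool carry_out, never from a script. Its argument "commands" is a list of rows, each a list of 4 numbers: the shift along the tool's x, y, z in mm, then the turn about the tool's y in degrees. In form: [[dx, dy, dz, yaw], ...]. A call has 1 to 5 rows; each row is the pose to reach, as a shift and turn from the pose measured when the call began, along the tool's axes at that moment; what a row does not reach only later rows make up. A row lasts 1/8 s, in which the tool goes at most 62.5 mm and 10.7 degrees, less where a joint would pass 70% of its speed; a pose out of reach is approached as far as the arm can. A call with a gripper value outside its range is refused whole. "hand" is the closure in counts, from 0 (fully open) to 255 (shut), set as the call begins (left out, the last holds). The fingers move at their own pace and stop on an object; "force" is the grip in N (left out, the last holds). Time passes only in rows, so rows that repeat a pose let the fingers close. It gives the time, the measured TCP pose, the force and the opening at its end, in the units of the state.
- arm.get_state(): the state, without advancing time (a new reading comes with each control period).
- arm.get_image(name): name is "scene" or "top"; returns a dict with "pixels" (384x512x3 uint8, red, green, blue), "camera_matrix" (3x3 intrinsics, pixels), "dist" ([k1, k2, p1, p2, k3] as OpenCV has them; the pictures are not rectified), "position" and "attitude" of the camera in the world. Camera axes: x right, y up, looking along -z (the intrinsics and any distortion apply to the point x, -y, -z); pixel columns grow to the right and rows downward; lengths in m; the calibration is good to about 2 mm. A picture is of the moment at which its call begins. There is no depth.
- arm.close_job(): hands the job in, once; it reports no verdict.
The state is a dict: "t": time; "joint_pos": joint angles; "qvel": joint speeds; "effort": joint torques, N m; "ee_pos": TCP position; "eef_rot": TCP orientation; "ft_force": force on the tool from outside, world axes, zero at the start; "ft_torque": the same for the moment, N m; "width": finger opening in m.
Only numpy, scipy, OpenCV 4.12 (cv2) and the standard library are available. Lean on these libraries where they do the work, as an engineer would, in place of code of your own. Each camera call takes 0.05 s, during which the arm holds its last target. There are 200 camera calls.

TASK

On the service bench, turn the white spare-parts carousel by pushing the black pegs on its rim with the fingertips, until the dosing pump with the red cap is at the front, squarely in line with the yellow arrow, then leave it at rest there. Push gently and turn it slowly: all the spare parts stay standing in their pockets, none of them is touched or lifted, and nothing else on the bench is disturbed.

Things in the scene. Friction and masses are not known exactly. Their poses are not given: they have to be found in the camera images.
- carousel: White round turntable: disc of radius 130 mm, top face 26 mm above the bench, a low steel hub (radius 28 mm, top 38 mm) in the middle. It turns both ways without stops about a vertical axis, needs 1 to 2 N at the rim, and stays where it is left. Origin on the axis, 16 mm above the bench; its axes turn with it, z up. Angles below are from its x axis, counter-clockwise seen from above.
- peg (a point): Top centre of the rim peg at 30 degrees, 75 mm above the bench. Six such black round pegs, 14 mm in diameter, stand 135 mm from the axis at 30, 90, 150, 210, 270 and 330 degrees; they reach down to the disc.
- pocket (a point): Middle of the floor of the pocket at 180 degrees, which is empty. Six grey square pockets (49 mm outside, walls 3 mm thick and 12 mm high) are centred 75 mm from the axis at 0, 60, 120, 180, 240 and 300 degrees.
- foot: Fixed black foot under the disc (radius 100 mm, 14 mm high); origin on the turning axis at bench height. A black tongue, 44 mm wide and 9 mm high, sticks out from under the disc along its -x axis to 190 mm from the axis and bears the yellow arrow, which points to the turning axis. This front faces the robot, within 20 degrees of the world's -x.
- front (a point): The front station, fixed: the point 75 mm from the turning axis in the direction of the tongue with the yellow arrow, 26 mm above the bench. The middle of a pocket lies here when it faces front.
- red_pump: The spare dosing pump to be brought to the front: 40 mm square grey body 30 mm high with a round red cap (37 mm across, 22 mm high) on top, 52 mm high in all, its top 78 mm above the bench. Origin at the middle of its underside. It stands loose, with 1.5 mm of play all round, in the carousel's pocket at 0 degrees.
- blue_pump: The same pump with a blue cap; loose in the pocket at 60 degrees. Origin at the middle of its underside. Not to be touched.
- valve: Solenoid valve, brass foot 40 mm square with a black coil, 54 mm high; loose in the pocket at 120 degrees. Origin at the middle of its underside. Not to be touched.
- filter: White round filter cartridge with a blue nipple on a 40 mm square foot, 54 mm high; loose in the pocket at 240 degrees. Origin at the middle of its underside. Not to be touched.
- relay: Relay in a clear case with copper inside on a black 40 mm square foot, 44 mm high; loose in the pocket at 300 degrees. Origin at the middle of its underside. Not to be touched.
- screwdriver: Screwdriver lying on the bench on the robot's left of the carousel, roughly 260 to 300 mm from its axis. Bystander.
- bit_case: Black bit case with steel bits, 70 x 110 x 28 mm, lying on the bench on the robot's right of the carousel, 270 to 320 mm from its axis. Origin at the middle of its underside. Bystander.
- fittings_tray: Clear empty plastic tray, 100 x 140 x 30 mm, on the robot's right. Origin at the middle of its underside. Bystander.
- cleaner: White cleaner bottle with a blue cap, 64 mm across, 170 mm high, on the robot's left. Origin at the middle of its underside. Bystander.
Not all that is in view belongs to the job. Leave any green look-alike of the red_pump alone.

How it is judged:
On the way:
1. the fingers push the carousel and it turns (contact force between the fingers and carousel above 0.2 N and distance of red_pump from where it was at the start of the episode above 0.01 m), for 0.05 s.
At the end, for the whole second after the job is handed in: The red-capped pump's middle is within 11 mm (about 8 degrees) of the front station, the carousel is at rest, and every spare part stands upright (within 0.15 rad) in its pocket (horizontal distance between red_pump and front below 0.011 m and angular speed of carousel below 0.05 rad/s and linear speed of red_pump below 0.02 m/s and height (world z) of red_pump between 0.02 and 0.032 m and angle between each of red_pump, blue_pump, valve, filter, relay's own z axis and vertical below 0.15 rad and height (world z) of blue_pump between 0.02 and 0.032 m and height (world z) of valve between 0.02 and 0.032 m and height (world z) of filter between 0.02 and 0.032 m and height (world z) of relay between 0.02 and 0.032 m); the robot touches nothing.
It fails at once if a spare part is touched by the robot (contact force between any of the fingers, the arm and red_pump above 0.3 N or contact force between any of the fingers, the arm and blue_pump above 0.3 N or contact force between any of the fingers, the arm and valve above 0.3 N or contact force between any of the fingers, the arm and filter above 0.3 N or contact force between any of the fingers, the arm and relay above 0.3 N).
It fails at once if a spare part is lifted or tipped out of its pocket (height (world z) of any of red_pump, blue_pump, valve, filter, relay above 0.036 m or angle between any of red_pump, blue_pump, valve, filter, relay's own z axis and vertical above 0.35 rad).
It fails at once if the carousel is spun fast (over 3 rad/s) (angular speed of carousel above 3 rad/s).
It fails at once if the carousel is pushed roughly (over 25 N) (contact force between the fingers and carousel above 25 N).
It fails at once if something else on the bench is moved more than 15 mm (distance of any of screwdriver, bit_case, fittings_tray, cleaner from where it was at the start of the episode above 0.015 m).
It also fails if it takes over 51 s, if anything falls off the work surface, if the arm or the gripper's body presses on something with over 40 N, if the wrist force passes 120 N, or if a joint passes its speed limit or range.

## Working session

There is one attempt and no reset: what is moved stays moved. The work goes in short steps, Python scripts to look and compute and a tool call to move; the robot and the scene stay as the last step left them, time stands still between calls to the robot, and variables do not carry over. Pictures are saved under pics/ and viewed, about 8 in all and at most 12, crops included, and the job is handed in when it is done.

Besides the shell and the picture viewer there is one more tool, called after "Call:" as name(argument=value, ...), one argument or row to a line, values as JSON. carry_out: Moves the arm, as the interface text tells. Its arguments: {"type":"object","properties":{"commands":{"type":"array","items":{"type":"array","items":{"type":"number"}}},"hand":{"type":"number"},"force":{"type":"number"}},"required":["commands"]}

```bash
mkdir -p pics
cat > h.py <<'E'
import numpy as np, cv2
from plant import arm
def rot(a):
    a=np.array(a,float)
    if a.shape==(3,3): return a
    from scipy.spatial.transform import Rotation as R
    return R.from_euler('xyz',a).as_matrix() if a.size==3 else R.from_quat(a).as_matrix()
def ray(im,uv):
    p=cv2.undistortPoints(np.array([[uv]],float),np.array(im['camera_matrix'],float),np.array(im['dist'],float))[0,0]
    return np.array(im['position']),rot(im['attitude'])@np.array([p[0],-p[1],-1])
def on(im,uv,z):
    o,d=ray(im,uv); return o+d*(z-o[2])/d[2]
def proj(im,P):
    q=rot(im['attitude']).T@(np.array(P,float)-im['position'])
    q=q*[1,-1,-1]
    return cv2.projectPoints(q[None,None],np.zeros(3),np.zeros(3),np.array(im['camera_matrix'],float),np.array(im['dist'],float))[0][0,0]
E
python3 - <<'E'
from h import *
a=arm.get_image('top');b=arm.get_image('scene')
for n,i in(('top',a),('scene',b)):
    print(n,i['position'],i['attitude'],i['camera_matrix'],i['dist'])
    cv2.imwrite(f'pics/{n}0.png',cv2.cvtColor(i['pixels'],cv2.COLOR_RGB2BGR))
print(arm.get_state())
E
```

```text
top [0.31264959 0.00345039 1.60185409] [ 0.15372572  0.00661534 -1.54703084] [[405.2186196    0.         261.94818571]
 [  0.         405.2186196  189.04844003]
 [  0.           0.           1.        ]] [-0.01813517  0.          0.          0.          0.        ]
scene [ 1.11717205 -0.70833174  0.93936746] [ 0.82170719 -0.0107392   0.69338876] [[424.5137847    0.         255.1370097 ]
 [  0.         424.5137847  189.82405083]
 [  0.           0.           1.        ]] [-0.0839567  0.         0.         0.         0.       ]
{'t': 0.1, 'joint_pos': array([-1.50830351e+00,  1.81450747e-01,  1.60789305e+00,  2.25030583e-05,
        1.35378048e+00, -2.06263567e-01]), 'qvel': array([ 1.06868913e-03, -1.65925879e-03, -2.94035826e-03, -1.82447344e-04,
       -1.15885473e-05,  8.50405638e-04]), 'effort': array([ 5.56797550e-04, -4.34818590e+01, -3.42697406e+01,  7.03512551e-02,
        3.40539962e-02, -3.75297122e-05]), 'ee_pos': array([ 0.15269519, -0.55386847,  0.23791645]), 'eef_rot': array([-1.57046114e+00,  1.49466361e-03, -1.30204456e+00]), 'ft_force': array([-1.17489109, -0.74768781, -0.25394876]), 'ft_torque': array([-0.04152762, -0.00724764,  0.03251099]), 'width': 0.08849769872597646}
```

View pics/top0.png

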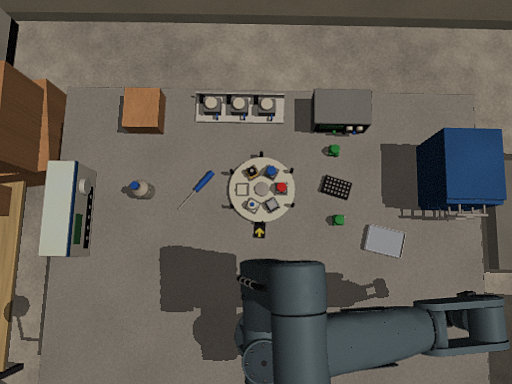

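View pics/scene0.png

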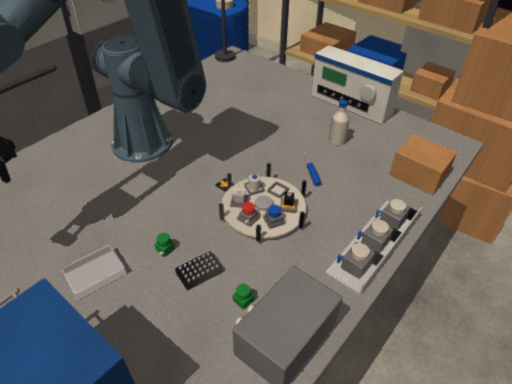

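Top view: the candidates for the red pump are the red cap on the disc at (281,187), the blue pump (271,171), and the green look-alikes at (334,150) and (338,220). I choose the red one. The arrow tongue is at (260,230), and the empty pocket at (242,189) is opposite red, as described. Next I measure and check in a close crop.

```bash
cat >> h.py <<'E'
def blob(im,lo,hi,box):
    h=cv2.cvtColor(im['pixels'],cv2.COLOR_RGB2HSV); m=cv2.inRange(h,np.array(lo),np.array(hi))
    k=np.zeros_like(m); x0,y0,x1,y1=box; k[y0:y1,x0:x1]=m[y0:y1,x0:x1]
    n,l,s,c=cv2.connectedComponentsWithStats(k); 
    if n<2: return None
    i=1+np.argmax(s[1:,4]); return c[i],s[i,4]
E
python3 - <<'E'
from h import *
a=arm.get_image('top')
box=(215,145,308,245)
r=blob(a,(0,150,80),(8,255,255),box); y=blob(a,(20,120,100),(35,255,255),(240,222,280,245)); bl=blob(a,(105,130,60),(125,255,255),box)
# disc outline: bright low-sat pixels hull
h=cv2.cvtColor(a['pixels'],cv2.COLOR_RGB2HSV); m=cv2.inRange(h,np.array((0,0,140)),np.array((180,70,255)))
k=np.zeros_like(m);k[145:225,220:308]=m[145:225,220:308]
n,l,s,c=cv2.connectedComponentsWithStats(k); i=1+np.argmax(s[1:,4])
pts=cv2.findContours((l==i).astype(np.uint8),0,1)[0][0]; e=cv2.fitEllipse(cv2.convexHull(pts))
print(r,y,bl,e)
print('axis',on(a,e[0],.026),'red',on(a,r[0],.078),'arrow',on(a,y[0],.009),'blue',on(a,bl[0],.078))
C=on(a,e[0],.026);A=on(a,y[0],.009);R=on(a,r[0],.078)
f=np.arctan2(*(A-C)[1::-1]);t=np.arctan2(*(R-C)[1::-1])
print('front',np.degrees(f),'red ang',np.degrees(t),np.linalg.norm((R-C)[:2]),'edge r',np.linalg.norm((on(a,(e[0][0]+e[1][0]/2,e[0][1]),.026)-C)[:2]))
v=cv2.resize(a['pixels'][140:250,205:345],None,fx=5,fy=5,interpolation=cv2.INTER_CUBIC)
for j in range(6):
    g=t+np.radians(30+60*j); P=[C[0]+.135*np.cos(g),C[1]+.135*np.sin(g),.075]; print(30+60*j,np.round(P,3))
    q=(proj(a,P)-[205,140])*5+2; cv2.circle(v,tuple(int(x) for x in q),8,(255,0,255),1)
cv2.imwrite('pics/c1.png',v[:,:,::-1])
E
```

```text
(array([280.89552239, 186.71641791]), np.int32(67)) (array([259.14893617, 231.61702128]), np.int32(47)) (array([270.81818182, 170.1969697 ]), np.int32(66)) ((261.7837219238281, 189.25112915039062), (64.71758270263672, 65.3765869140625), 85.52591705322266)
axis [0.5556924 0.0203028 0.026    ] red [ 0.55909109 -0.05277921  0.078     ] arrow [0.3902947  0.02679906 0.009     ] blue [ 0.62233519 -0.0131117   0.078     ]
front 177.75077252769535 red ang -87.33736795618125 0.0731609883619437 edge r 0.12728466229928748
30 [ 0.629 -0.093  0.075]
90 [0.691 0.027 0.075]
150 [0.618 0.14  0.075]
210 [0.483 0.134 0.075]
270 [0.421 0.014 0.075]
330 [ 0.494 -0.1    0.075]
```

View pics/c1.png

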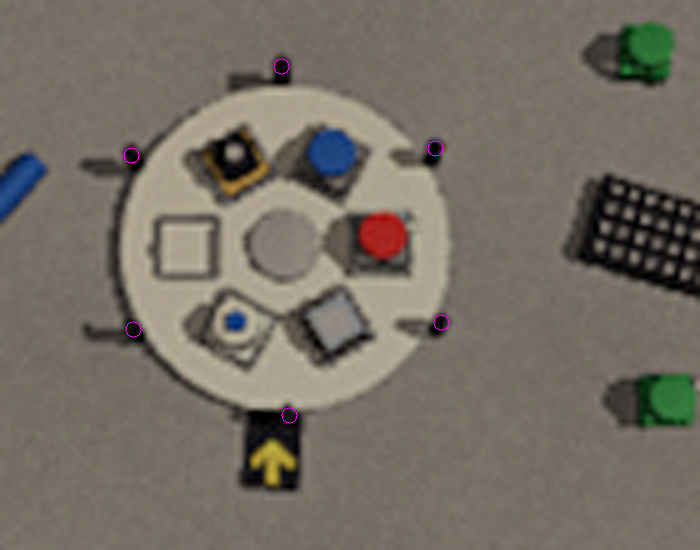

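The crop confirms the red cap in the pocket opposite the empty one, and the predicted pegs (magenta) match to about 1 px. Red must go about 95° clockwise. I'll push the peg at world angle -57° from its counter-clockwise side with closed fingers.

```bash
cat >> h.py <<'E'
C=np.array([.5557,.0203])
def rows(ts):
    "ts: (theta deg, r m, z m); tool x clockwise-tangential reversed (yaw=theta+90). prints tool-frame rows"
    s=arm.get_state(); R=rot(s['eef_rot']); yaw=np.degrees(s['eef_rot'][2])
    print('t',round(s['t'],2),'p',np.round(s['ee_pos'],4),'yaw',round(yaw,1),'F',np.round(s['ft_force'],1),'w',round(s['width'],4))
    for th,r,z in ts:
        g=np.radians(th); P=np.r_[C+r*np.array([np.cos(g),np.sin(g)]),z]
        d=R.T@(P-s['ee_pos'])*1000; dy=-((th+90-yaw+180)%360-180)
        print(th,np.round(d,1),round(dy,1))
E
python3 -c "
from h import *
rows([(-40,.136,.2),(-40,.136,.045)])"
```

```text
t 0.15 p [ 0.1527 -0.554   0.238 ] yaw -74.6 F [-0.3  0.5  0.4] w 0.0885
-40 [-334.6   38.6  618.3] -124.6
-40 [-334.4  193.6  618.2] -124.6
```

Call:
carry_out(
  commands=[
    [-28,5,52,-10],
    [-56,10,104,-20],
    [-84,15,156,-30],
    [-112,20,208,-40],
    [-140,25,260,-50],
  ],
  hand=255,
  force=20,
)

```text
t: 0.78
ee_pos: [0.3672, -0.3483, 0.2131]
eef_rot: [-1.57, 0.0, -0.424]
ft_force: [1.2, -0.3, -0.8]
width: 0.0404
```

```bash
python3 -c "
from h import *
rows([(-40,.136,.2),(-40,.136,.045)])"
```

```text
t 0.78 p [ 0.3672 -0.3483  0.2131] yaw -24.3 F [ 1.2 -0.3 -0.8] w 0.0404
-40 [151.1  13.4 376.7] -74.3
-40 [151.2 168.4 376.5] -74.3
```

Call:
carry_out(
  commands=[
    [21,2,53,-10],
    [42,4,107,-20],
    [63,6,160,-30],
    [84,8,213,-40],
    [105,10,260,-50],
  ],
)

```text
t: 1.4
ee_pos: [0.571, -0.1527, 0.2031]
eef_rot: [-1.57, -0.0, 0.455]
ft_force: [0.4, -0.8, 0.1]
width: 0.0004
```

```bash
python3 -c "
from h import *
rows([(-40,.136,.2),(-40,.136,.045)])"
```

```text
t 1.4 p [ 0.571  -0.1527  0.2031] yaw 26.1 F [ 0.4 -0.8  0.1] w 0.0004
-40 [117.5   3.2  37.8] -23.9
-40 [117.4 158.2  37.6] -23.9
```

Call:
carry_out(
  commands=[
    [45,2,15,-10],
    [90,3,30,-20],
    [117,3,38,-24],
    [117,3,38,-24],
    [117,3,38,-24],
  ],
)

```text
t: 2.02
ee_pos: [0.6586, -0.0676, 0.1996]
eef_rot: [-1.569, -0.0, 0.873]
ft_force: [-0.0, -0.0, 0.2]
width: 0.0004
```

```bash
python3 -c "
from h import *
rows([(-40,.136,.045)])
a=arm.get_image('scene');v=cv2.resize(a['pixels'][90:280,150:390],None,fx=3,fy=3,interpolation=cv2.INTER_CUBIC);cv2.imwrite('pics/s1.png',v[:,:,::-1])"
```

```text
t 2.02 p [ 0.6586 -0.0676  0.1996] yaw 50.0 F [-0.  -0.   0.2] w 0.0004
-40 [  1.2 154.6  -0.9] 0.0
```

View pics/s1.png

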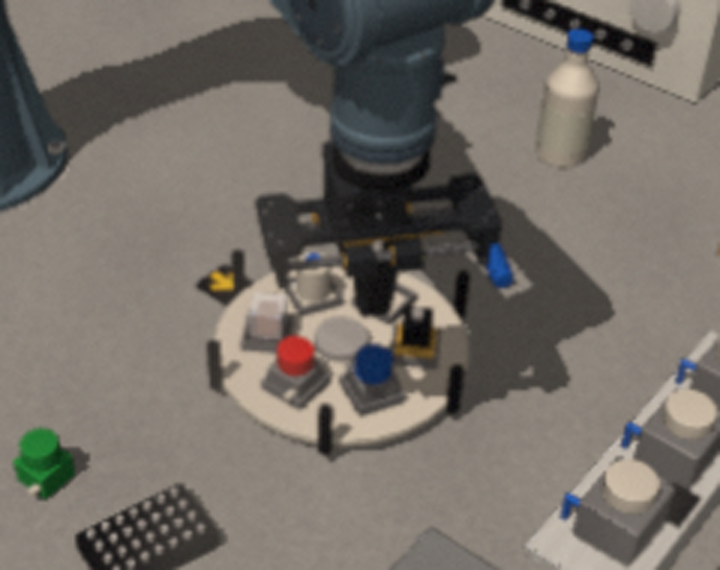

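The picture shows the closed fingers above the rim gap between the right-hand pegs (about (375,300) in the crop, still 200 mm up), with all parts standing. I descend beside the rim.

Call:
carry_out(
  commands=[
    [1,50,-1,0],
    [1,100,-1,0],
    [1,130,-1,0],
    [1,150,-1,0],
    [1,150,-1,0],
  ],
)

```text
t: 2.7
ee_pos: [0.6586, -0.0681, 0.0487]
eef_rot: [-1.567, 0.001, 0.871]
ft_force: [0.1, -0.8, 0.6]
width: 0.0006
```

```bash
python3 -c "
from h import *
rows([(x,.136,.05) for x in (-43,-46,-49,-52,-55)])"
```

```text
t 2.7 p [ 0.6586 -0.0681  0.0487] yaw 49.9 F [ 0.1 -0.8  0.6] w 0.0006
-43 [-5.5 -1.3 -0.2] 2.9
-46 [-12.6  -1.3   0.4] 5.9
-49 [-19.7  -1.3   1.3] 8.9
-52 [-26.7  -1.3   2.6] 11.9
-55 [-33.6  -1.3   4.2] 14.9
```

Call:
carry_out(
  commands=[
    [-6,-1,0,3],
    [-13,-1,0,6],
    [-20,-1,1,9],
    [-27,-1,3,12],
    [-34,-1,4,15],
  ],
)

```text
t: 3.32
ee_pos: [0.6351, -0.0922, 0.0523]
eef_rot: [-1.57, -0.001, 0.607]
ft_force: [0.6, 2.0, 1.1]
width: 0.0006
```

```bash
cat >> h.py <<'E'
def look():
    a=arm.get_image('top')
    r=blob(a,(0,150,80),(8,255,255),(215,145,308,245))
    if r is None: print('red hidden');return
    R=on(a,r[0],.078)[:2]; print('red',np.round(R,4),'area',r[1],'ang',np.degrees(np.arctan2(*(R-C)[::-1])))
E
python3 -c "
from h import *
look();rows([(x,.136,.05) for x in (-58,-62,-66,-70,-74)])"
```

```text
red hidden
t 3.38 p [ 0.6345 -0.0927  0.0521] yaw 34.7 F [ 0.9 -0.2 -0.3] w 0.0002
-58 [-6.8  2.1  1.9] 2.7
-62 [-16.3   2.1   2.6] 6.7
-66 [-25.7   2.1   4.1] 10.7
-70 [-34.9   2.1   6.2] 14.7
-74 [-44.    2.1   8.9] 18.7
```

```bash
cat >> h.py <<'E'
def look2():
    a=arm.get_image('scene')
    r=blob(a,(0,150,80),(8,255,255),(200,160,320,250))
    if r is None: print('red hidden');return
    R=on(a,r[0],.072)[:2]; print('red(scene)',np.round(R,4),'area',r[1],'ang',np.degrees(np.arctan2(*(R-C)[::-1])))
    return a
E
python3 -c "
from h import *
a=look2();v=cv2.resize(a['pixels'][130:260,180:340],None,fx=4,fy=4,interpolation=cv2.INTER_CUBIC);cv2.imwrite('pics/s2.png',v[:,:,::-1])"
```

```text
red(scene) [ 0.5314 -0.0532] area 2 ang -108.2855718480832
```

View pics/s2.png

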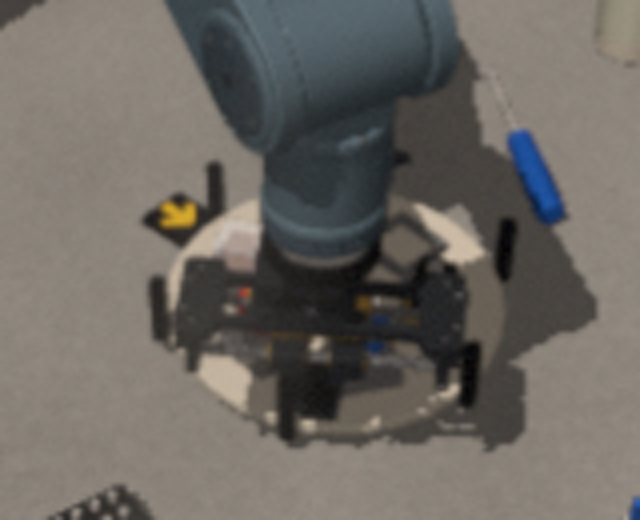

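The picture shows the fingertips against the CCW side of the near peg at (290,405), with the gripper body well above the parts. I go on along the arc, a little lower.

Call:
carry_out(
  commands=[
    [-7,1,2,3],
    [-16,1,3,7],
    [-26,1,4,11],
    [-35,1,6,15],
    [-44,1,9,19],
  ],
)

```text
t: 4.05
ee_pos: [0.5946, -0.1107, 0.0527]
eef_rot: [-1.572, -0.002, 0.275]
ft_force: [1.5, 0.8, 0.0]
width: 0.0003
```

```bash
python3 -c "
from h import *
rows([(x,.136,.05) for x in (-78,-82,-86,-90,-94)])"
```

```text
t 4.05 p [ 0.5946 -0.1107  0.0527] yaw 15.8 F [1.5 0.8 0. ] w 0.0003
-78 [-10.8   2.7   1. ] 3.8
-82 [-20.2   2.7   1.9] 7.8
-86 [-29.6   2.7   3.5] 11.8
-90 [-38.8   2.6   5.8] 15.8
-94 [-47.8   2.6   8.7] 19.8
```

Call:
carry_out(
  commands=[
    [-11,2,1,4],
    [-20,2,2,8],
    [-30,2,4,12],
    [-39,2,6,16],
    [-48,2,9,20],
  ],
)

```text
t: 4.68
ee_pos: [0.5474, -0.1157, 0.0524]
eef_rot: [-1.572, -0.006, -0.075]
ft_force: [0.5, 0.1, 1.0]
width: 0.0004
```

```bash
python3 -c "
from h import *
look();rows([(x,.136,.05) for x in (-98,-102,-106,-110,-114)])"
```

```text
red hidden
t 4.72 p [ 0.5461 -0.1154  0.052 ] yaw -4.5 F [ 0.3 -0.6 -0.2] w 0.0008
-98 [-9.4  2.   0.3] 3.5
-102 [-18.8   1.9   1.2] 7.5
-106 [-28.2   1.9   2.8] 11.5
-110 [-37.4   1.9   5. ] 15.5
-114 [-46.5   1.8   7.8] 19.5
```

Call:
carry_out(
  commands=[
    [-9,2,0,4],
    [-19,2,1,8],
    [-28,2,3,12],
    [-37,2,5,16],
    [-46,2,8,20],
  ],
)

```text
t: 5.35
ee_pos: [0.5022, -0.1046, 0.0513]
eef_rot: [-1.57, -0.008, -0.427]
ft_force: [-0.4, -0.5, 0.4]
width: 0.0003
```

```bash
python3 -c "
from h import *
look();look2();rows([(x,.136,.05) for x in (-118,-122,-126,-130,-133)])"
```

```text
red [ 0.4928 -0.0073] area 31 ang -156.3205419468192
red(scene) [ 0.493  -0.0157] area 96 ang -150.17606981735645
t 5.45 p [ 0.5012 -0.1039  0.0508] yaw -24.4 F [-0.7  0.6 -0.4] w 0.0005
-118 [-10.2   0.7  -0.1] 3.6
-122 [-19.7   0.6   0.8] 7.6
-126 [-29.    0.6   2.4] 11.6
-130 [-38.2   0.5   4.6] 15.6
-133 [-45.    0.5   6.7] 18.6
```

Call:
carry_out(
  commands=[
    [-10,1,0,4],
    [-20,1,1,8],
    [-29,1,2,12],
    [-38,1,5,16],
    [-45,1,7,19],
  ],
)

```text
t: 6.08
ee_pos: [0.4643, -0.0794, 0.0505]
eef_rot: [-1.568, -0.008, -0.756]
ft_force: [0.7, -0.8, 0.2]
width: 0.0007
```

```bash
python3 -c "
from h import *
look();look2();rows([(x,.136,.05) for x in (-135,-137,-139,-141,-142)])"
```

```text
red [0.4826 0.012 ] area 49 ang -173.50392228318634
red(scene) [0.4855 0.0082] area 97 ang -170.20046972915134
t 6.17 p [ 0.4635 -0.0789  0.0501] yaw -43.2 F [-0.2  0.3 -0. ] w 0.0004
-135 [-5.   0.1 -0.5] 1.8
-137 [-9.7  0.  -0.3] 3.8
-139 [-14.5  -0.    0.1] 5.8
-141 [-19.2  -0.    0.6] 7.8
-142 [-21.5  -0.    1. ] 8.8
```

Call:
carry_out(
  commands=[
    [-5,0,0,2],
    [-10,0,0,4],
    [-14,0,0,6],
    [-18,0,0,7],
    [-18,0,0,7],
  ],
)

```text
t: 6.8
ee_pos: [0.4504, -0.0664, 0.0501]
eef_rot: [-1.567, -0.006, -0.876]
ft_force: [-0.4, -0.6, 0.1]
width: 0.0003
```

Call:
carry_out(
  commands=[
    [6,0,0,0],
    [10,-10,0,0],
    [10,-60,0,0],
    [10,-110,0,0],
    [10,-150,0,0],
  ],
)

```text
t: 7.42
ee_pos: [0.4563, -0.0742, 0.2029]
eef_rot: [-1.566, -0.007, -0.876]
ft_force: [1.4, 0.0, -0.2]
width: 0.0004
```

Call:
carry_out(
  commands=[
    [40,0,-50,0],
    [80,0,-100,0],
    [120,0,-150,0],
    [120,0,-180,0],
    [120,0,-180,0],
  ],
)

```text
t: 8.05
ee_pos: [0.3936, -0.2835, 0.2035]
eef_rot: [-1.567, -0.008, -0.88]
ft_force: [0.9, 0.6, -0.3]
width: 0.0002
```

```bash
python3 -c "
from h import *
look();a=look2();rows([])
a=arm.get_image('top');y=blob(a,(20,120,100),(35,255,255),(240,222,280,245));print(y, on(a,y[0],.009))
v=cv2.resize(a['pixels'][140:250,205:345],None,fx=5,fy=5,interpolation=cv2.INTER_CUBIC);cv2.imwrite('pics/c2.png',v[:,:,::-1])"
```

```text
red [0.4817 0.0223] area 74 ang 178.44263238585006
red(scene) [0.4824 0.0191] area 110 ang -179.05947059219366
t 8.15 p [ 0.3949 -0.2815  0.2034] yaw -50.3 F [-0.1 -0.1 -0.6] w 0.0006
(array([258.66666667, 231.62962963]), np.int32(27)) [0.39020124 0.02868558 0.009     ]
```

View pics/c2.png

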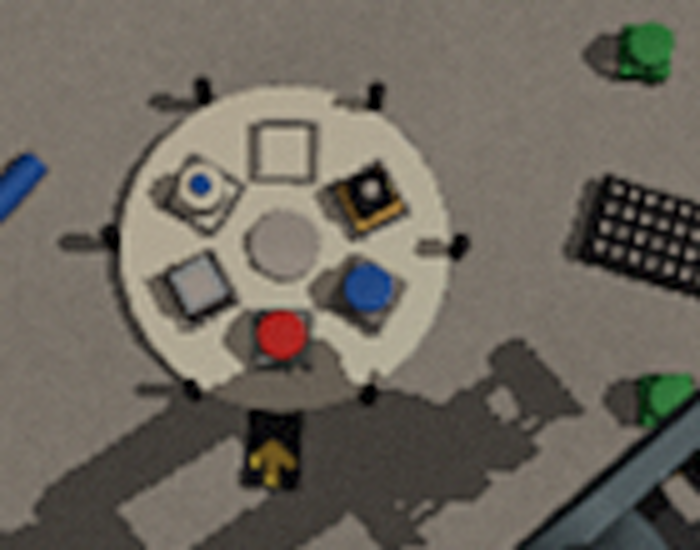

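The picture shows red at (283,335), between the hub (283,245) and the arrow (272,462), with all parts standing and the pegs symmetric about the front. One independent check from the scene view before handing in.

```bash
python3 -c "
from h import *
look();a=look2()
y=blob(a,(20,120,80),(35,255,255),(205,170,240,200));A=on(a,y[0],.009)[:2]
b=blob(a,(0,0,0),(180,255,1),(0,0,1,1))
print('arrow scene',A,'front ang',np.degrees(np.arctan2(*(A-C)[::-1])))
arm.close_job()"
```

```text
red [0.4815 0.0221] area 75 ang 178.6153228635891
red(scene) [0.4823 0.0191] area 110 ang -179.08439730095267
arrow scene [0.38740944 0.02800244] front ang 177.37947709971462
the job is handed in; nothing more can be done
```

I turned the carousel about 94° clockwise by pushing one rim peg with the closed fingertips. I then backed off, lifted clear and moved the arm aside before handing in; `close_job` gives no verdict.

- **Alignment:** The top view puts the red pump at 178.6° against a front direction of 177.1–177.8°, about 1–2 mm off. The scene view disagrees slightly: -179.1° against 177.4°, about 3.5° or 4–5 mm. Both are inside the 11 mm limit. I left it there instead of nudging it again.
- **Parts and forces:** In the last picture all five parts stand in their pockets. The red pump's position repeated to 0.2 mm between looks, so the carousel was at rest. The wrist force readings between moves stayed around 2 N.
- **Not checked:** I did not re-measure the bystanders at the end. The fingers worked only at the rim or well above the bench. The screwdriver, bit case and a green look-alike looked unchanged in the last crop, but the tray and cleaner were out of it.

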